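# Set out the ornaments for the customer's side

### The job

Move the four cast-stone ornaments from the plywood delivery tray to the dark display rack in reversed order, so that customers on the far side read the row as it was packed: seen from the robot, the one at the tray's left end goes to the rack's right end, the tray's second from the left to the rack's second from the right, and so on. Stand each one upright in the middle of its wooden plate without tipping any over; which way it faces does not matter. Leave the flower pot, the bowl and the brush alone.

Things in the scene. Friction and masses are not known exactly. Their poses are not given: they have to be found in the camera images.
- owl_center (a point): cast-stone owl: round body 45 mm in diameter from 12 to 50 mm up, narrower neck, 42 mm head, two pointed ears on top, dark eyes; 84 mm high, foot 42 mm across. Grip the body. About 240 g. This point is its centre: on its upright axis, 42 mm above its underside. Its axes: z up, and at the start x and y within 0.35 rad of the tray's.
- mushroom_center (a point): cast-stone mushroom: round stem 35 mm in diameter from 10 to 46 mm up, under a smooth domed cap 55 mm across; foot 44 mm across, 70 mm high. Grip the stem (open fingers pass down over the cap). About 180 g. This point is its centre: on its upright axis, 35 mm above its underside. Its axes: z up, and at the start x and y within 0.35 rad of the tray's.
- lighthouse_center (a point): cast-stone lighthouse: round tower tapering from 41 mm (8 mm up) to 38 mm (60 mm up), then a ring 44 mm across, a lantern room and a small dome with a knob; foot 48 mm across, 92 mm high. Grip the tower. About 220 g. This point is its centre: on its upright axis, 46 mm above its underside. Its axes: z up, and at the start x and y within 0.35 rad of the tray's.
- birdhouse_center (a point): cast-stone birdhouse: square body 40 x 40 mm from 6 to 56 mm up on a square foot 46 mm wide, gable roof with its ridge along the x axis, 38 mm long and 54 mm wide over the eaves; dark hole in its -x side; 76 mm high. Grip the -x and +x sides (the flat gable ends, which the roof does not overhang). About 260 g. This point is its centre: on its upright axis, 38 mm above its underside. Its axes: z up, and at the start x and y within 0.35 rad of the tray's.
- owl_pad: fixed square dark rubber pad in the delivery tray, 66 x 66 x 6 mm, on which the owl stands at the start (so it shows the owl's place in the packed row); origin at the centre of its underside, 8 mm above the table.
- mushroom_pad: fixed square dark rubber pad in the delivery tray, 66 x 66 x 6 mm, on which the mushroom stands at the start (so it shows the mushroom's place in the packed row); origin at the centre of its underside, 8 mm above the table.
- lighthouse_pad: fixed square dark rubber pad in the delivery tray, 66 x 66 x 6 mm, on which the lighthouse stands at the start (so it shows the lighthouse's place in the packed row); origin at the centre of its underside, 8 mm above the table.
- birdhouse_pad: fixed square dark rubber pad in the delivery tray, 66 x 66 x 6 mm, on which the birdhouse stands at the start (so it shows the birdhouse's place in the packed row); origin at the centre of its underside, 8 mm above the table.
- tray: delivery tray, fixed: pale plywood with a low rim, 90 mm (its x) by 360 mm (its y), 18 mm high; origin at the centre of its underside on the table. x points away from the robot, y to the robot's left, both within 0.12 rad. Its four rubber pads lie in a row at y = +127.5, +42.5, -42.5 and -127.5 mm, tops 14 mm above the table, with one ornament on each; which stands where differs each time. It may stand nearer the robot than the display rack or farther.
- rack: display rack, fixed: dark steel board 90 mm (its x) by 360 mm (its y) and 22 mm high with a bent aluminium tube at each end (to 50 mm high, at y = +-174 mm); origin at the centre of its underside on the table; x points away from the robot, y to the robot's left, both within 0.12 rad. Four places in a row, each a fixed square wooden plate 66 x 66 mm, centred at x = 0 and y = +127.5, +42.5, -42.5 and -127.5 mm, tops 26 mm above the table; all empty at the start.
- flowerpot: terracotta flower pot, 90 mm across the rim, 85 mm high; origin at the centre of its underside. A bystander: leave it alone.
- bowl: blue ceramic bowl, 120 mm across, 45 mm high; origin at the centre of its underside. A bystander: leave it alone.
- dusting_brush: dusting brush about 200 mm long lying on the table. A bystander: leave it alone.
Things that resemble listed ones, but are neither listed nor needed, are in the scene too. Leave any yellow look-alike of the part that bears owl_center alone.

How it is judged (in metres and radians):
At the end, for the whole second after the job is handed in: Each ornament stands upright (within 0.12 rad), released and at rest, on the wooden plate that mirrors its starting place (tray y = +127.5 mm goes to rack y = -127.5 mm, and so on): within 14 mm of the plate's centre along each rack axis, its underside on the plate within 6 mm (x of owl_center in the frame of rack between -0.014 and 0.014 m and z of owl_center in the frame of rack between 0.062 and 0.074 m and angle between each of owl_center, mushroom_center, lighthouse_center, birdhouse_center's own z axis and vertical below 0.12 rad and linear speed of each of owl, mushroom, lighthouse, birdhouse below 0.02 m/s and angular speed of each of owl, mushroom, lighthouse, birdhouse below 0.2 rad/s and ((y of owl_pad in the frame of tray between 0.1075 and 0.1475 m and y of owl_center in the frame of rack between -0.1415 and -0.1135 m) or (y of owl_pad in the frame of tray between 0.0225 and 0.0625 m and y of owl_center in the frame of rack between -0.0565 and -0.0285 m) or (y of owl_pad in the frame of tray between -0.0625 and -0.0225 m and y of owl_center in the frame of rack between 0.0285 and 0.0565 m) or (y of owl_pad in the frame of tray between -0.1475 and -0.1075 m and y of owl_center in the frame of rack between 0.1135 and 0.1415 m)) and x of mushroom_center in the frame of rack between -0.014 and 0.014 m and z of mushroom_center in the frame of rack between 0.055 and 0.067 m and ((y of mushroom_pad in the frame of tray between 0.1075 and 0.1475 m and y of mushroom_center in the frame of rack between -0.1415 and -0.1135 m) or (y of mushroom_pad in the frame of tray between 0.0225 and 0.0625 m and y of mushroom_center in the frame of rack between -0.0565 and -0.0285 m) or (y of mushroom_pad in the frame of tray between -0.0625 and -0.0225 m and y of mushroom_center in the frame of rack between 0.0285 and 0.0565 m) or (y of mushroom_pad in the frame of tray between -0.1475 and -0.1075 m and y of mushroom_center in the frame of rack between 0.1135 and 0.1415 m)) and x of lighthouse_center in the frame of rack between -0.014 and 0.014 m and z of lighthouse_center in the frame of rack between 0.066 and 0.078 m and ((y of lighthouse_pad in the frame of tray between 0.1075 and 0.1475 m and y of lighthouse_center in the frame of rack between -0.1415 and -0.1135 m) or (y of lighthouse_pad in the frame of tray between 0.0225 and 0.0625 m and y of lighthouse_center in the frame of rack between -0.0565 and -0.0285 m) or (y of lighthouse_pad in the frame of tray between -0.0625 and -0.0225 m and y of lighthouse_center in the frame of rack between 0.0285 and 0.0565 m) or (y of lighthouse_pad in the frame of tray between -0.1475 and -0.1075 m and y of lighthouse_center in the frame of rack between 0.1135 and 0.1415 m)) and x of birdhouse_center in the frame of rack between -0.014 and 0.014 m and z of birdhouse_center in the frame of rack between 0.058 and 0.07 m and ((y of birdhouse_pad in the frame of tray between 0.1075 and 0.1475 m and y of birdhouse_center in the frame of rack between -0.1415 and -0.1135 m) or (y of birdhouse_pad in the frame of tray between 0.0225 and 0.0625 m and y of birdhouse_center in the frame of rack between -0.0565 and -0.0285 m) or (y of birdhouse_pad in the frame of tray between -0.0625 and -0.0225 m and y of birdhouse_center in the frame of rack between 0.0285 and 0.0565 m) or (y of birdhouse_pad in the frame of tray between -0.1475 and -0.1075 m and y of birdhouse_center in the frame of rack between 0.1135 and 0.1415 m))); the robot touches nothing.
It fails at once if an ornament is tipped over (angle between any of owl_center, mushroom_center, lighthouse_center, birdhouse_center's own z axis and vertical above 0.7 rad).
It fails at once if the flower pot, the bowl or the brush is disturbed (moved more than 30 mm) (distance of any of flowerpot, bowl, dusting_brush from where it was at the start of the episode above 0.03 m).
It also fails if it takes over 109 s, if anything falls off the work surface, if the arm or the gripper's body presses on something with over 40 N, if the wrist force passes 120 N, or if a joint passes its speed limit or range.

### The arm

A 6-joint arm with a two-finger parallel gripper is mounted at the origin on the work surface. World frame = base frame: x ahead of the robot, y to its left, z up, the work surface at z = 0. Lengths are in m, angles in degrees, forces in N, time in s.
With the tool pointing down it reaches from about 0.35 to 0.875 m from the base axis. Payload 4.2 kg.
Tool frame: the origin (TCP) lies midway between the tips of the shut fingers; the grasp point (between the pads) lies 19 mm behind it; z points along the fingers, y is the direction in which the jaws open and shut (so a half turn about z gives the same grasp; the last joint's range is limited). The gripper opens to 87 mm and grips with 3 to 60 N. Pads are 19 mm wide; open, the fingers measure 117 mm over their backs; the gripper's body (75 mm by 190 mm) begins 51 mm behind the grasp point.
Start: joints at [-52.85, 22.042, 0.453, 0, -68.411, -14.817], TCP at [0.238, -0.578, 0.223] pointing down, gripper open.
Joint ranges: [-179.83, 179.83], [-69.29, 118.12], [-61.27, 80.66], [-181.25, 117.63], [-171.15, -9.14], [-177.46, 177.46]. Speed limits (degrees/s): [159.86, 159.86, 180, 180, 180, 180].

### API

Orientations are given as a 3x3 rotation matrix whose columns are the frame's x, y, z axes.
In Python, from station import r gives the robot as it stands.
- The arm moves only by the tool servo_tool, never from a script. Its arguments are lists of equal length, an entry for each row: "slide": the shift along the world's x, y, z in units of 60 mm (1.0 is 60 mm), a list of three; "twist": the turn, a rotation vector about the world's x, y, z in units of 6 degrees (1.0 is 6 degrees), a list of three; "gripper": the closure, from 0 (fully open) to 1 (shut). In form: {"slide": [[x, y, z], ...], "twist": [[wx, wy, wz], ...], "gripper": [gripper, ...]}. A call has 1 to 12 rows; each row shifts and turns the commanded pose from where the row before left it; what a row does not reach is not made up. A row lasts 1/8 s, in which the tool goes at most 62.5 mm and 10.7 degrees, less where a joint would pass 70% of its speed; a pose out of reach is approached as far as the arm can. A call is refused whole if a number of a shift passes 1 or a number of a turn 1, either way. A call with a gripper value outside its range is refused whole. The fingers move at their own pace and stop on an object; the grip force is fixed at half the most. Time passes only in rows, so rows that do not move let the fingers close. It gives the time, the measured TCP pose, the force and the opening at its end, in the units of the state.
- r.sense(): the state, without advancing time (a new reading comes with each control period).
- r.capture(name): name is "scene" or "top" or "wrist"; returns a dict with "image" (400x640x3 uint8, blue, green, red), "intrinsics" (3x3 intrinsics, pixels), "k1" (the pictures are not rectified: a ray, as slopes to the right and down, at radius r is drawn at 1 + k1 r^2 times it, then the intrinsics apply), "R" (3x3) and "t" (3): a world point X has camera coordinates R X + t. Camera axes: x right, y down, z forward; pixel columns grow to the right and rows downward; lengths in m; the calibration is good to about 2 mm. A picture is of the moment at which its call begins. There is no depth.
- r.finish_job(): hands the job in, once; it reports no verdict.
The state is a dict: "time_s": time; "joints": joint angles; "joint_velocities": joint speeds; "effort": joint torques, N m; "tcp_pos": TCP position; "ee_rot": TCP orientation; "wrist_force": force on the tool from outside, world axes, zero at the start; "moment": the same for the moment, N m; "gripper_width": opening from 0.0 (shut) to 1.0 (fully open).
Only numpy, scipy, OpenCV 4.12 (cv2) and the standard library are available. Lean on these libraries where they do the work, as an engineer would, in place of code of your own. Each camera call takes 0.05 s, during which the arm holds its last target.

## Working session

There is one attempt and no reset: what is moved stays moved. The work goes in short steps, Python scripts to look and compute and a tool call to move; the robot and the scene stay as the last step left them, time stands still between calls to the robot, and variables do not carry over. Pictures are saved under pics/ and viewed, and the job is handed in when it is done.

Besides the shell and the picture viewer there is one more tool, called as a command line: name --argument value ..., lists and objects as JSON in quotes. servo_tool: Moves the arm, as the interface text tells. Its arguments: {"type":"object","properties":{"slide":{"type":"array","items":{"type":"array","items":{"type":"number"}}},"twist":{"type":"array","items":{"type":"array","items":{"type":"number"}}},"gripper":{"type":"array","items":{"type":"number"}}},"required":["slide","twist","gripper"]}

```bash
mkdir -p pics; ls
cat > h.py <<'E'
import numpy as np, cv2
from station import r
def cap(n,f):
    c=r.capture(n); cv2.imwrite('pics/'+f+'.png',c['image'])
    import pickle; pickle.dump(c,open('pics/'+f+'.pkl','wb')); return c
def load(f):
    import pickle; return pickle.load(open('pics/'+f+'.pkl','rb'))
def ray(c,uv,z):
    K=np.array(c['intrinsics']);R=np.array(c['R']);t=np.array(c['t'])
    p=cv2.undistortPoints(np.array([[uv]],float),K,np.array([c['k1'],0,0,0],float))[0,0]
    d=R.T@np.array([p[0],p[1],1]);o=-R.T@t
    return o+d*(z-o[2])/d[2]
def proj(c,X):
    return cv2.projectPoints(np.array(X,float).reshape(-1,3),cv2.Rodrigues(np.array(c['R']))[0],np.array(c['t'],float),np.array(c['intrinsics']),np.array([c['k1'],0,0,0],float))[0][:,0]
E
python3 - <<'E'
from h import *
for n in ['scene','top','wrist']:
    c=cap(n,n+'0'); print(n,c['k1'],-np.array(c['R']).T@c['t'],np.array(c['R'])[2])
s=r.sense();print(s['tcp_pos'],s['ee_rot'],s['time_s'],s['gripper_width'])
E
```

```text
pics
scene -0.06496052159900283 [ 1.42480937 -0.62525564  1.08868825] [-0.58778071  0.42699497 -0.68716019]
top 0.0329478433314523 [ 0.48035555 -0.01243261  1.55957061] [ 0.06716316  0.01158448 -0.99767475]
wrist -0.020099797656802518 [ 0.17589196 -0.60354888  0.38389674] [ 0.22153741  0.09376585 -0.97063337]
[ 0.23733218 -0.57769089  0.22170359] [[-9.25031750e-01 -3.79888982e-01 -7.89492096e-04]
 [-3.79889770e-01  9.25030531e-01  1.50974803e-03]
 [ 1.56767651e-04  1.69648483e-03 -9.99998549e-01]] 0.15 1.001467896272147
```

View pics/top0.png

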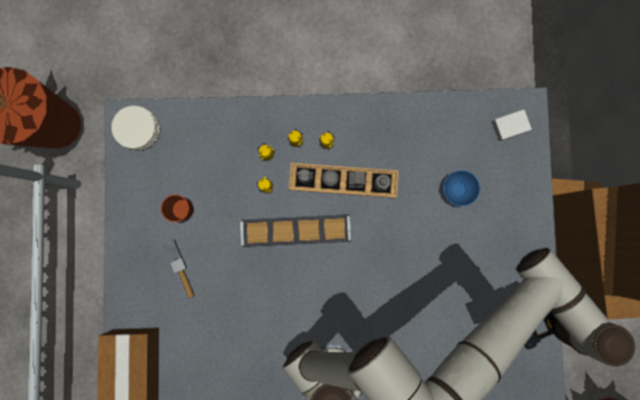

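View pics/scene0.png

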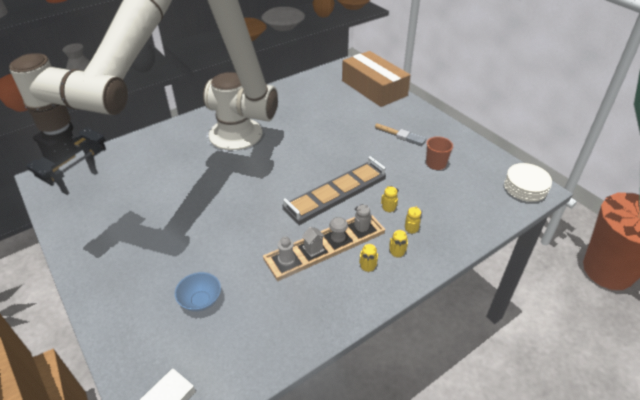

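Run:
```python
from h import *
c=load('top0')
a=cv2.resize(c['image'][120:255,230:410],None,fx=4.4,fy=4.4,interpolation=cv2.INTER_CUBIC); cv2.imwrite('pics/topcrop.png',a)
c2=load('scene0')
a=cv2.resize(c2['image'][150:290,250:440],None,fx=4.2,fy=4.2,interpolation=cv2.INTER_CUBIC); cv2.imwrite('pics/scenecrop.png',a)
```

```text
(no output)
```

View pics/topcrop.png

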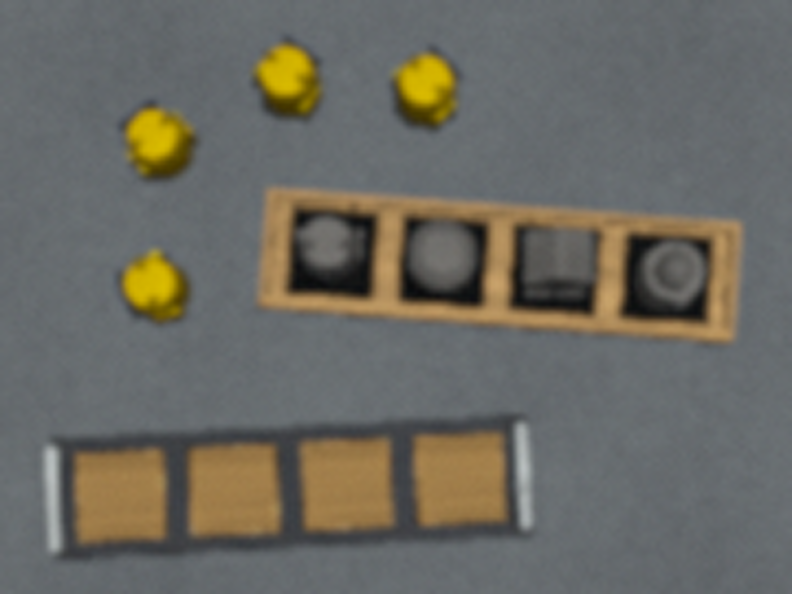

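View pics/scenecrop.png

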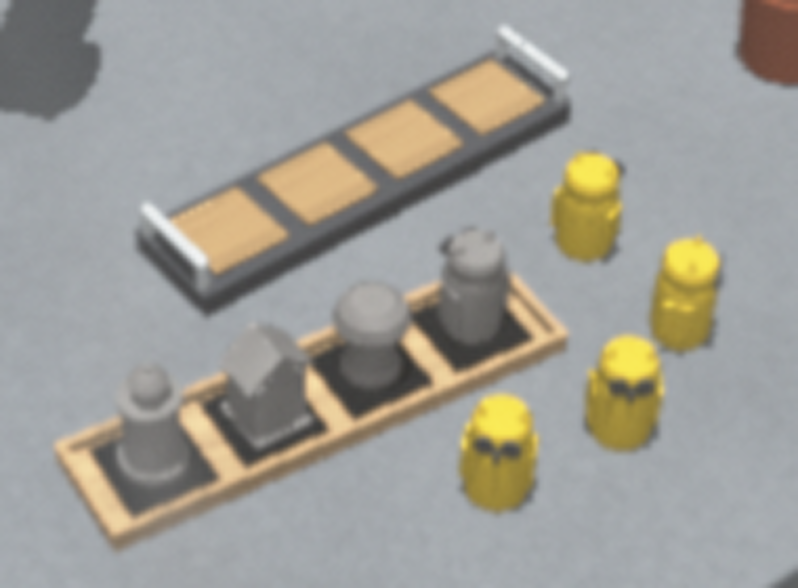

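The two top crops show the tray from left to right: grey owl at (305,176), mushroom (330,178), birdhouse (356,180), lighthouse (383,182). Four yellow owls at (265,185), (265,151), (295,138) and (327,139) could be taken for the owl. The grey owl on the tray's pad is the one I want. The rack is nearer the robot, with plates at about (257,232) to (335,229).

Run:
```python
from h import *
c=load('top0'); im=c['image']
hsv=cv2.cvtColor(im,cv2.COLOR_BGR2HSV)
m=((hsv[...,0]>8)&(hsv[...,0]<22)&(hsv[...,1]>80)&(hsv[...,2]>90)).astype(np.uint8)
m[:,:235]=0;m[:,410:]=0;m[:150]=0;m[255:]=0
n,l,st,ce=cv2.connectedComponentsWithStats(m)
for i in range(1,n):
    if st[i,4]<60: continue
    top=ce[i][1]<205
    if top:
        cn=max(cv2.findContours((l==i).astype(np.uint8),cv2.RETR_EXTERNAL,2)[0],key=cv2.contourArea)
        box=cv2.boxPoints(cv2.minAreaRect(cn)); print('tray',st[i],cv2.minAreaRect(cn))
        P=np.array([ray(c,b,.018) for b in box])
        print(P.round(4), 'ctr',P.mean(0), [np.linalg.norm(P[k]-P[k-1]).round(3) for k in range(4)])
    else:
        print('plate',st[i],ce[i],ray(c,ce[i],.026).round(4))
```

```text
tray [ 289  163  109   35 1491] ((343.1510925292969, 179.9449462890625), (107.85588073730469, 27.293962478637695), 4.205357074737549)
[[ 0.6245  0.1264  0.018 ]
 [ 0.7157  0.1179  0.018 ]
 [ 0.6797 -0.24    0.018 ]
 [ 0.589  -0.2302  0.018 ]] ctr [ 0.65221901 -0.05646938  0.018     ] [np.float64(0.358), np.float64(0.092), np.float64(0.36), np.float64(0.091)]
plate [298 219  22  22 422] [308.2985782  229.71800948] [0.4894 0.0625 0.026 ]
plate [324 218  21  22 425] [334.12       228.34823529] [ 0.4918 -0.0226  0.026 ]
plate [273 221  21  21 427] [282.81733021 231.07494145] [0.487  0.1466 0.026 ]
plate [247 222  21  22 432] [257.02083333 232.25925926] [0.4853 0.2317 0.026 ]
```

servo_tool --slide '[[0.57,0.72,0.05],[0.57,0.72,0.05],[0.57,0.72,0.05],[0.57,0.72,0.05],[0.57,0.72,0.05],[0.57,0.72,0.05],[0.57,0.72,0.05],[0.57,0.72,0.05],[0.57,0.72,0.05],[0.57,0.72,0.05],[0.57,0.72,0.05],[0.57,0.72,0.05]]' --twist '[[0,0,0.86],[0,0,0.86],[0,0,0.86],[0,0,0.86],[0,0,0.86],[0,0,0.86],[0,0,0.86],[0,0,0.86],[0,0,0.86],[0,0,0.86],[0,0,0.86],[0,0,0.86]]' --gripper '[0,0,0,0,0,0,0,0,0,0,0,0]'

```text
time_s: 1.65
tcp_pos: [0.6487, -0.0581, 0.2583]
ee_rot: [[-0.097, -0.995, -0.001], [-0.995, 0.097, -0.0], [0.0, 0.001, -1.0]]
wrist_force: [0.4, -0.4, -0.1]
gripper_width: 1.002
```

servo_tool --slide '[[0,0,0],[0,0,0],[0,0,0]]' --twist '[[0,0,0],[0,0,0],[0,0,0]]' --gripper '[0,0,0]'

```text
time_s: 2.02
tcp_pos: [0.6471, -0.0608, 0.2587]
ee_rot: [[-0.102, -0.995, -0.0], [-0.995, 0.102, -0.0], [0.0, 0.0, -1.0]]
wrist_force: [-0.8, -0.5, -0.0]
gripper_width: 1.0
```

Run:
```python
from h import *
c=cap('wrist','w1')
s=r.sense();print(s['tcp_pos'],np.array(s['ee_rot']).round(3),s['time_s'],s['joints'],s['wrist_force'])
```

```text
[ 0.64720358 -0.06086395  0.25882621] [[-0.102 -0.995 -0.   ]
 [-0.995  0.102 -0.   ]
 [ 0.     0.    -1.   ]] 2.075 [ 8.85865218e+00  2.33597787e+01  7.69189418e+00  1.08222736e-03
 -7.43325993e+01 -1.47026780e+01] [-0.38997125 -0.56525539 -0.24183119]
```

View pics/w1.png

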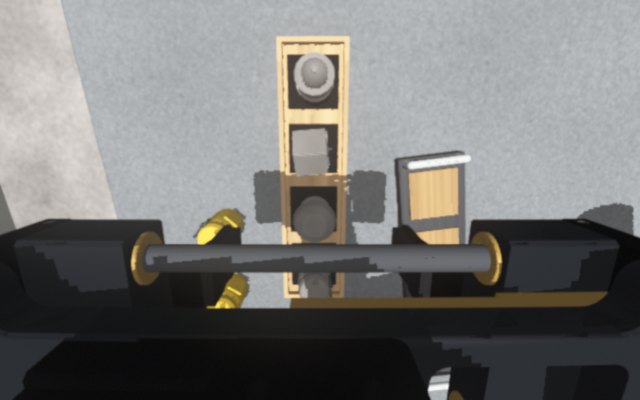

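Run:
```python
from h import *
c=load('w1'); a=cv2.resize(c['image'][35:245,265:365],None,fx=2.8*1,fy=2.8,interpolation=cv2.INTER_CUBIC)
t=load('top0'); b=cv2.resize(t['image'][160:202,285:402],None,fx=4.4,fy=4.4,interpolation=cv2.INTER_CUBIC)
o=np.zeros((590,800,3),np.uint8);o[:a.shape[0],:a.shape[1]]=a;o[:b.shape[0],282:282+b.shape[1]]=b
cv2.imwrite('pics/c1.png',o)
# predicted pad centres in both
C=np.array([.6522,-.0565]);Y=np.array([.1,.995])
for y in (.1275,.0425,-.0425,-.1275):
    p=C+Y*y; print(p.round(4),[proj(k,[*p,z])[0].round(1) for k in (c,t) for z in (.014,.08)])
```

```text
[0.665  0.0704] [array([312.2, 264.5]), array([311.6, 287.7]), array([305. , 177.2]), array([303.8, 174.8])]
[ 0.6564 -0.0142] [array([311.9, 209.3]), array([311.2, 224.1]), array([330.3, 179.1]), array([330.3, 176.8])]
[ 0.648  -0.0988] [array([311.7, 148.5]), array([310.8, 152.6]), array([355.7, 181. ]), array([356.8, 178.7])]
[ 0.6394 -0.1834] [array([311.4,  81.5]), array([310.4,  72.4]), array([381.2, 182.9]), array([383.4, 180.7])]
```

View pics/c1.png

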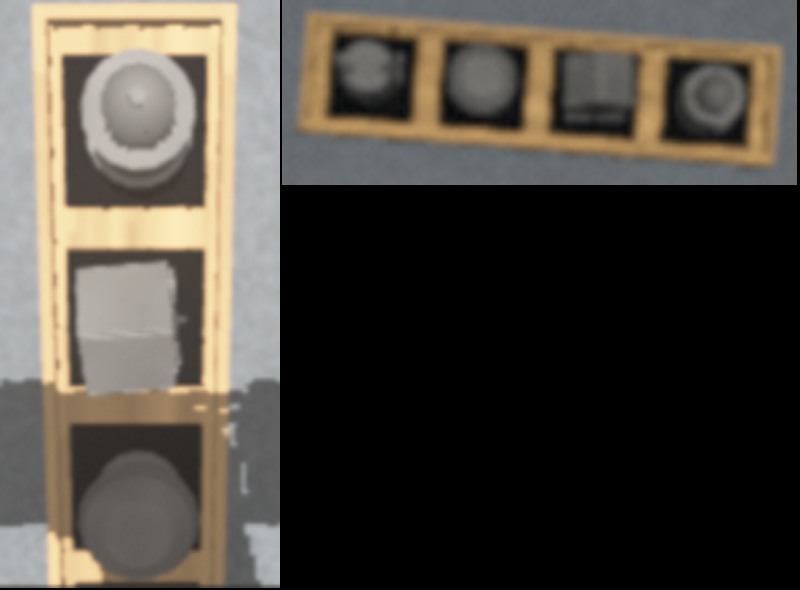

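Run:
```python
from h import *
c=load('w1');t=load('top0')
w=lambda u,v:(u/2.8+265-.32,v/2.8+35-.32)
T=lambda u,v:((u-282)/4.4+285-.39,v/4.4+160-.39)
f=lambda n,k,p,z:print(n,ray(k,p,z).round(4))
f('LH ring',c,w(138,109.5),.078);f('LH knob',c,w(138,96),.105)
f('LH top knob',t,T(715,94),.095); 
f('M w',c,w(137.5,521),.066);f('M t',t,T(482,79),.066)
q=[ray(c,w(*p),.064) for p in ((76,265),(172,262),(180,388),(88,394))]
print(np.array(q).round(4),np.mean(q,0),[np.linalg.norm(q[i]-q[i-1]).round(4) for i in range(4)])
for a,b in((0,3),(1,2)): d=q[b]-q[a];print(np.degrees(np.arctan2(-d[0],d[1])))
for a,b in((1,0),(2,3)): d=q[b]-q[a];print(np.degrees(np.arctan2(d[1],d[0])))
f('B ridge w',c,w(129,335),.09);
f('ridgeL',c,w(79,338),.09);f('ridgeR',c,w(178,332),.09)
f('B t',t,T(598,80),.07)
f('Owl head t',t,T(368,66),.08)
```

```text
LH ring [ 0.6358 -0.1819  0.078 ]
LH knob [ 0.6356 -0.182   0.105 ]
LH top knob [ 0.637  -0.1805  0.095 ]
M w [ 0.6535 -0.0136  0.066 ]
M t [ 0.6556 -0.0135  0.066 ]
[[ 0.6676 -0.1265  0.064 ]
 [ 0.6277 -0.1237  0.064 ]
 [ 0.6292 -0.0708  0.064 ]
 [ 0.6689 -0.0722  0.064 ]] [ 0.64836505 -0.0982734   0.064     ] [np.float64(0.0543), np.float64(0.0399), np.float64(0.0529), np.float64(0.0397)]
-1.4329147375437499
-1.6251393660014277
-4.079022644784355
-2.050433397619699
B ridge w [ 0.648  -0.0978  0.09  ]
ridgeL [ 0.6677 -0.0986  0.09  ]
ridgeR [ 0.6287 -0.097   0.09  ]
B t [ 0.6522 -0.0983  0.07  ]
Owl head t [0.6656 0.0693 0.08  ]
```

servo_tool --slide '[[-0.06,-0.68,0],[-0.06,-0.67,-0.5],[-0.07,-0.67,-0.5],[0,0,-0.7],[0,0,0],[0,0,0],[0,0,0]]' --twist '[[0,0,0],[0,0,0],[0,0,0],[0,0,0],[0,0,0],[0,0,0],[0,0,0]]' --gripper '[0,0,0,0,0,0,0]'

```text
time_s: 2.95
tcp_pos: [0.6378, -0.1807, 0.1592]
ee_rot: [[-0.099, -0.995, 0.004], [-0.995, 0.099, -0.001], [0.0, -0.005, -1.0]]
wrist_force: [-0.3, 0.6, 1.0]
gripper_width: 1.002
```

Run:
```python
from h import *
c=cap('scene','s2')
a=cv2.resize(c['image'][130:300,200:440],None,fx=3.3,fy=3.3,interpolation=cv2.INTER_CUBIC); cv2.imwrite('pics/s2c.png',a)
```

```text
(no output)
```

View pics/s2c.png

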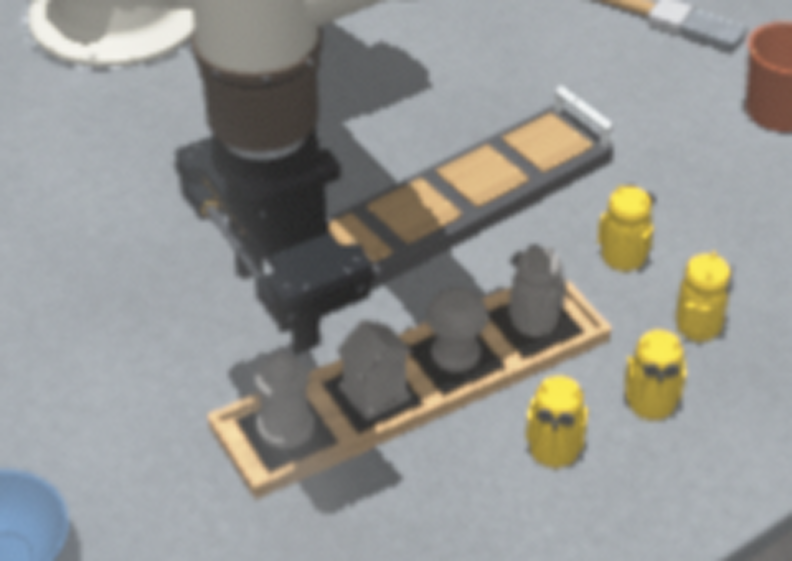

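The gripper hangs over the lighthouse, at crop (290,330), with the jaws across the tray, so I'm going down.

servo_tool --slide '[[-0.02,-0.02,-0.5],[0,0,-0.5],[0,0,-0.5],[0,0,-0.44],[0,0,0],[0,0,0]]' --twist '[[0,0,0],[0,0,0],[0,0,0],[0,0,0],[0,0,0],[0,0,0]]' --gripper '[0,0,0,0,0,0]'

```text
time_s: 3.75
tcp_pos: [0.6367, -0.1821, 0.042]
ee_rot: [[-0.099, -0.995, 0.003], [-0.995, 0.099, -0.001], [0.0, -0.003, -1.0]]
wrist_force: [0.4, 0.7, -0.8]
gripper_width: 0.998
```

servo_tool --slide '[[0,0,0],[0,0,0],[0,0,0],[0,0,0],[0,0,0],[0,0,0],[0,0,0],[0,0,0]]' --twist '[[0,0,0],[0,0,0],[0,0,0],[0,0,0],[0,0,0],[0,0,0],[0,0,0],[0,0,0]]' --gripper '[0.3,0.4,0.5,0.6,0.7,0.8,1,1]'

```text
time_s: 4.75
tcp_pos: [0.6359, -0.1821, 0.0404]
ee_rot: [[-0.1, -0.995, 0.001], [-0.995, 0.1, -0.0], [0.0, -0.001, -1.0]]
wrist_force: [2.8, -0.8, 0.7]
gripper_width: 0.487
```

servo_tool --slide '[[0,0,0],[0,0,0],[0,0,0],[0,0,0.3],[0,0,0.3],[0,0,0.3],[0,0,0.4],[0,0,0.4],[0,0,0.45],[0,0,0]]' --twist '[[0,0,0],[0,0,0],[0,0,0],[0,0,0],[0,0,0],[0,0,0],[0,0,0],[0,0,0],[0,0,0],[0,0,0]]' --gripper '[1,1,1,1,1,1,1,1,1,1]'

```text
time_s: 6.0
tcp_pos: [0.6368, -0.1823, 0.1729]
ee_rot: [[-0.1, -0.995, 0.007], [-0.995, 0.1, -0.001], [0.0, -0.007, -1.0]]
wrist_force: [-0.4, 0.1, -2.4]
gripper_width: 0.484
```

servo_tool --slide '[[-0.1,0.3,0],[-0.2,0.6,0],[-0.25,0.7,0],[-0.25,0.7,0],[-0.25,0.7,0],[-0.25,0.7,0],[-0.25,0.7,0],[-0.25,0.7,0],[-0.25,0.7,0],[-0.25,0.6,0],[-0.2,0.5,0]]' --twist '[[0,0,0],[0,0,0],[0,0,0],[0,0,0],[0,0,0],[0,0,0],[0,0,0],[0,0,0],[0,0,0],[0,0,0],[0,0,0]]' --gripper '[1,1,1,1,1,1,1,1,1,1,1]'

```text
time_s: 7.38
tcp_pos: [0.483, 0.2331, 0.1679]
ee_rot: [[-0.099, -0.995, -0.003], [-0.995, 0.099, -0.001], [0.002, 0.002, -1.0]]
wrist_force: [-0.4, -0.2, -1.9]
gripper_width: 0.485
```

servo_tool --slide '[[0,0,0],[0,0,0],[0,0,0],[0,0,0]]' --twist '[[0,0,0],[0,0,0],[0,0,0],[0,0,0]]' --gripper '[1,1,1,1]'

```text
time_s: 7.88
tcp_pos: [0.4855, 0.2311, 0.169]
ee_rot: [[-0.101, -0.995, -0.0], [-0.995, 0.101, -0.0], [0.0, 0.0, -1.0]]
wrist_force: [-0.3, -0.2, -1.4]
gripper_width: 0.484
```

Run:
```python
from h import *
c=cap('scene','s3')
a=cv2.resize(c['image'][90:290,240:440],None,fx=3,fy=3,interpolation=cv2.INTER_CUBIC)
c=cap('wrist','w3')
cv2.imwrite('pics/s3c.png',a)
```

```text
(no output)
```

View pics/s3c.png

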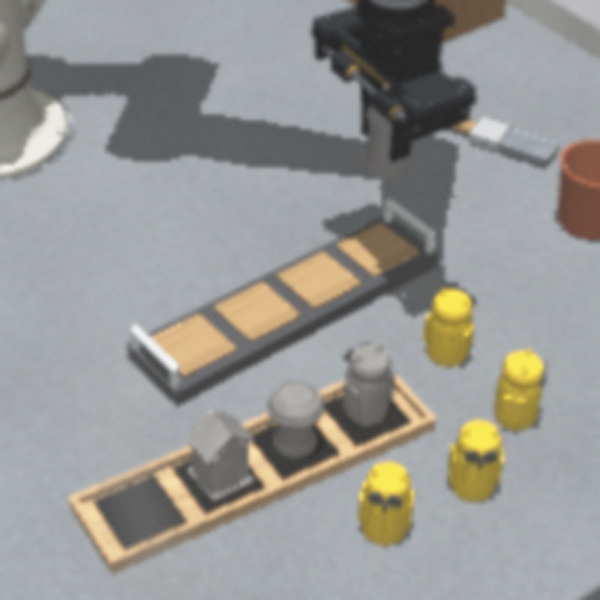

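View pics/w3.png

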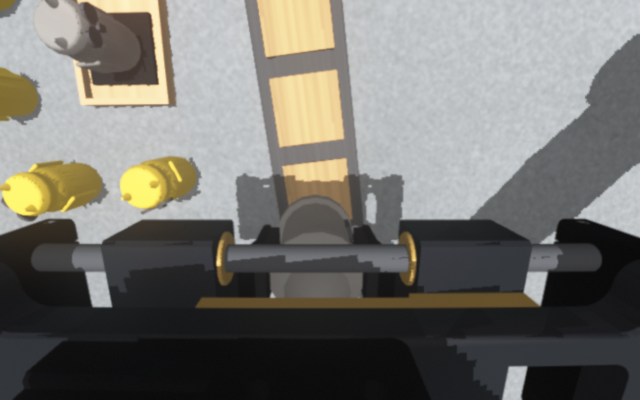

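The lighthouse hangs upright in the gripper at crop (380,150). The wrist picture shows the second plate at about (307,108), which I'll use to check the rack position.

Run:
```python
from h import *
c=load('w3')
q=np.array([ray(c,p,.026) for p in ((269.5,78),(336,69),(344.5,137),(278,147))]);print(q.mean(0).round(4),[np.linalg.norm(q[i]-q[i-1]).round(4) for i in range(4)])
print(proj(c,[.487,.1466,.026]))
```

```text
[0.4847 0.1473 0.026 ] [np.float64(0.0658), np.float64(0.0642), np.float64(0.0643), np.float64(0.0677)]
[[304.56810402 108.0488543 ]]
```

servo_tool --slide '[[-0.01,0.01,-0.3],[0,0,-0.5],[0,0,-0.5],[0,0,-0.3],[0,0,-0.15],[0,0,-0.1],[0,0,-0.05],[0,0,0],[0,0,0]]' --twist '[[0,0,0],[0,0,0],[0,0,0],[0,0,0],[0,0,0],[0,0,0],[0,0,0],[0,0,0],[0,0,0]]' --gripper '[1,1,1,1,1,1,1,1,1]'

```text
time_s: 9.1
tcp_pos: [0.485, 0.2328, 0.0557]
ee_rot: [[-0.1, -0.995, 0.001], [-0.995, 0.1, 0.001], [-0.001, -0.001, -1.0]]
wrist_force: [1.0, -0.1, -2.3]
gripper_width: 0.479
```

servo_tool --slide '[[0,-0.01,-0.03],[0,0,-0.02],[0,0,0],[0,0,0]]' --twist '[[0,0,0],[0,0,0],[0,0,0],[0,0,0]]' --gripper '[1,1,1,1]'

```text
time_s: 9.6
tcp_pos: [0.4848, 0.232, 0.0523]
ee_rot: [[-0.1, -0.995, 0.0], [-0.995, 0.1, 0.0], [-0.0, -0.0, -1.0]]
wrist_force: [-0.9, -0.8, -0.7]
gripper_width: 0.484
```

servo_tool --slide '[[0,0,0],[0,0,0],[0,0,0],[0,0,0],[0,0,0],[0,0,0],[0,0,0],[0,0,0]]' --twist '[[0,0,0],[0,0,0],[0,0,0],[0,0,0],[0,0,0],[0,0,0],[0,0,0],[0,0,0]]' --gripper '[0.45,0.4,0.3,0.2,0,0,0,0]'

```text
time_s: 10.6
tcp_pos: [0.4847, 0.2319, 0.0521]
ee_rot: [[-0.1, -0.995, -0.0], [-0.995, 0.1, -0.0], [0.0, 0.0, -1.0]]
wrist_force: [0.2, 0.7, -0.2]
gripper_width: 0.99
```

servo_tool --slide '[[0,0,0.3],[0,0,0.5],[0,0,0.6],[0,0,0.6],[0,0,0]]' --twist '[[0,0,0],[0,0,0],[0,0,0],[0,0,0],[0,0,0]]' --gripper '[0,0,0,0,0]'

```text
time_s: 11.22
tcp_pos: [0.4863, 0.2331, 0.1755]
ee_rot: [[-0.1, -0.995, 0.006], [-0.995, 0.1, 0.004], [-0.005, -0.005, -1.0]]
wrist_force: [-0.3, -0.3, -0.6]
gripper_width: 1.0
```

servo_tool --slide '[[0.2,-0.4,0],[0.3,-0.6,0],[0.3,-0.65,0],[0.32,-0.65,0],[0.32,-0.65,0],[0.32,-0.65,0],[0.32,-0.65,0],[0.35,-0.65,0],[0.3,-0.6,0],[0,0,0],[0,0,0],[0,0,0]]' --twist '[[0,0,0.1],[0,0,0.1],[0,0,0.1],[0,0,0.1],[0,0,0.1],[0,0,0.1],[0,0,0],[0,0,0],[0,0,0],[0,0,0],[0,0,0],[0,0,0]]' --gripper '[0,0,0,0,0,0,0,0,0,0,0,0]'

```text
time_s: 12.72
tcp_pos: [0.648, -0.0971, 0.1719]
ee_rot: [[-0.036, -0.999, -0.001], [-0.999, 0.036, 0.0], [-0.0, 0.001, -1.0]]
wrist_force: [0.4, -0.6, -0.2]
gripper_width: 0.998
```

Run:
```python
from h import *
c=cap('scene','s4')
a=cv2.resize(c['image'][130:300,240:440],None,fx=3.5,fy=3.5,interpolation=cv2.INTER_CUBIC)
cv2.imwrite('pics/s4c.png',a)
print(proj(c,[[.4845,.2317,.118]]),proj(c,[[.4845,.2317,.026]]), (proj(c,[[.4845,.2317,.118]])-[240,130])*3.5)
```

```text
[[366.38023402 150.71412719]] [[364.66622802 172.59085316]] [[442.33081906  72.49944516]]
```

View pics/s4c.png

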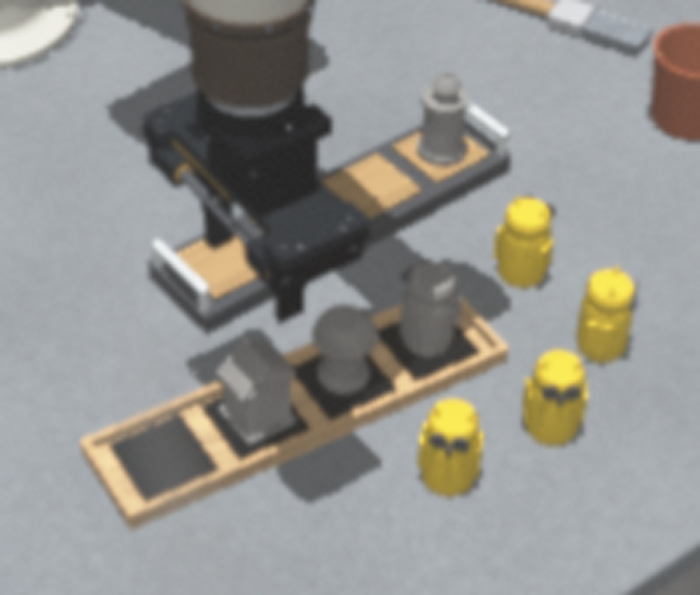

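The lighthouse stands upright on the left plate, top at crop (444,80), near the predicted (442,72). Next is the birdhouse.

servo_tool --slide '[[0,-0.01,-0.4],[0,0,-0.6],[0,0,-0.6],[0,0,-0.5],[0,0,-0.27],[0,0,0],[0,0,0]]' --twist '[[0,0,0],[0,0,0],[0,0,0],[0,0,0],[0,0,0],[0,0,0],[0,0,0]]' --gripper '[0,0,0,0,0,0,0]'

```text
time_s: 13.65
tcp_pos: [0.6497, -0.0985, 0.0315]
ee_rot: [[-0.037, -0.999, 0.003], [-0.999, 0.037, -0.0], [0.0, -0.003, -1.0]]
wrist_force: [-0.2, -0.7, -0.4]
gripper_width: 1.001
```

servo_tool --slide '[[0,0,0],[0,0,0],[0,0,0],[0,0,0],[0,0,0],[0,0,0],[0,0,0],[0,0,0],[0,0,0],[0,0,0],[0,0,0]]' --twist '[[0,0,0],[0,0,0],[0,0,0],[0,0,0],[0,0,0],[0,0,0],[0,0,0],[0,0,0],[0,0,0],[0,0,0],[0,0,0]]' --gripper '[0.3,0.4,0.5,0.6,0.7,0.8,1,1,1,1,1]'

```text
time_s: 15.02
tcp_pos: [0.6486, -0.0987, 0.03]
ee_rot: [[-0.037, -0.999, 0.0], [-0.999, 0.037, -0.0], [-0.0, -0.0, -1.0]]
wrist_force: [2.0, 0.1, -0.1]
gripper_width: 0.458
```

servo_tool --slide '[[0,0,0.3],[0,0,0.5],[0,0,0.5],[0,0,0.5],[0,0,0.5],[-0.2,0.3,0],[-0.45,0.63,0],[-0.45,0.7,0],[-0.5,0.75,0],[-0.5,0.75,0],[-0.41,0.6,0],[-0.2,0.35,0]]' --twist '[[0,0,0],[0,0,0],[0,0,0],[0,0,0],[0,0,0],[0,0,0],[0,0,0],[0,0,0],[0,0,0],[0,0,0],[0,0,0],[0,0,0]]' --gripper '[1,1,1,1,1,1,1,1,1,1,1,1]'

```text
time_s: 16.52
tcp_pos: [0.484, 0.1473, 0.1689]
ee_rot: [[-0.036, -0.999, -0.0], [-0.999, 0.036, 0.0], [-0.0, 0.0, -1.0]]
wrist_force: [-0.0, 0.0, -0.8]
gripper_width: 0.459
```

servo_tool --slide '[[0,0,0],[0,0,0],[0,0,0],[0,0,0]]' --twist '[[0,0,0],[0,0,0],[0,0,0],[0,0,0]]' --gripper '[1,1,1,1]'

```text
time_s: 17.02
tcp_pos: [0.4861, 0.1454, 0.1678]
ee_rot: [[-0.039, -0.999, -0.0], [-0.999, 0.039, -0.0], [0.0, 0.0, -1.0]]
wrist_force: [0.6, 0.7, -2.5]
gripper_width: 0.458
```

servo_tool --slide '[[0,0.01,-0.3],[0,0,-0.5],[0,0,-0.5],[0,0,-0.4],[0,0,-0.2],[0,0,-0.1],[0,0,-0.09],[0,0,0],[0,0,0],[0,0,0]]' --twist '[[0,0,0],[0,0,0],[0,0,0],[0,0,0],[0,0,0],[0,0,0],[0,0,0],[0,0,0],[0,0,0],[0,0,0]]' --gripper '[1,1,1,1,1,1,1,1,1,1]'

```text
time_s: 18.27
tcp_pos: [0.4862, 0.1469, 0.043]
ee_rot: [[-0.037, -0.999, 0.001], [-0.999, 0.037, 0.001], [-0.001, -0.001, -1.0]]
wrist_force: [0.0, 0.5, -2.1]
gripper_width: 0.453
```

servo_tool --slide '[[0,0,-0.01],[0,0,0],[0,0,0],[0,0,0],[0,0,0],[0,0,0],[0,0,0],[0,0,0],[0,0,0],[0,0,0]]' --twist '[[0,0,0],[0,0,0],[0,0,0],[0,0,0],[0,0,0],[0,0,0],[0,0,0],[0,0,0],[0,0,0],[0,0,0]]' --gripper '[1,1,0.5,0.45,0.4,0.3,0.2,0,0,0]'

```text
time_s: 19.52
tcp_pos: [0.4859, 0.1467, 0.042]
ee_rot: [[-0.037, -0.999, -0.0], [-0.999, 0.037, -0.0], [0.0, 0.0, -1.0]]
wrist_force: [-0.5, -0.4, -0.2]
gripper_width: 0.982
```

servo_tool --slide '[[0,0,0.3],[0,0,0.5],[0,0,0.6],[0,0,0.7],[0,0,0]]' --twist '[[0,0,0],[0,0,0],[0,0,0],[0,0,0],[0,0,0]]' --gripper '[0,0,0,0,0]'

```text
time_s: 20.15
tcp_pos: [0.4879, 0.1478, 0.1715]
ee_rot: [[-0.037, -0.999, 0.007], [-0.999, 0.037, 0.004], [-0.004, -0.007, -1.0]]
wrist_force: [-0.4, -1.2, -0.1]
gripper_width: 1.003
```

servo_tool --slide '[[0.3,-0.3,0],[0.5,-0.5,0],[0.6,-0.55,0],[0.6,-0.55,0],[0.5,-0.47,0],[0.3,-0.3,0],[0,0,0],[0,0,0],[0,0,0]]' --twist '[[0,0,0],[0,0,0],[0,0,0],[0,0,0],[0,0,0],[0,0,0],[0,0,0],[0,0,0],[0,0,0]]' --gripper '[0,0,0,0,0,0,0,0,0]'

```text
time_s: 21.28
tcp_pos: [0.6532, -0.0127, 0.1679]
ee_rot: [[-0.036, -0.999, -0.001], [-0.999, 0.036, 0.0], [-0.0, 0.001, -1.0]]
wrist_force: [0.7, -0.5, 0.6]
gripper_width: 1.001
```

Run:
```python
from h import *
c=cap('scene','s5')
a=cv2.resize(c['image'][130:300,240:440],None,fx=3.5,fy=3.5,interpolation=cv2.INTER_CUBIC)
cv2.imwrite('pics/s5c.png',a)
```

```text
(no output)
```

View pics/s5c.png

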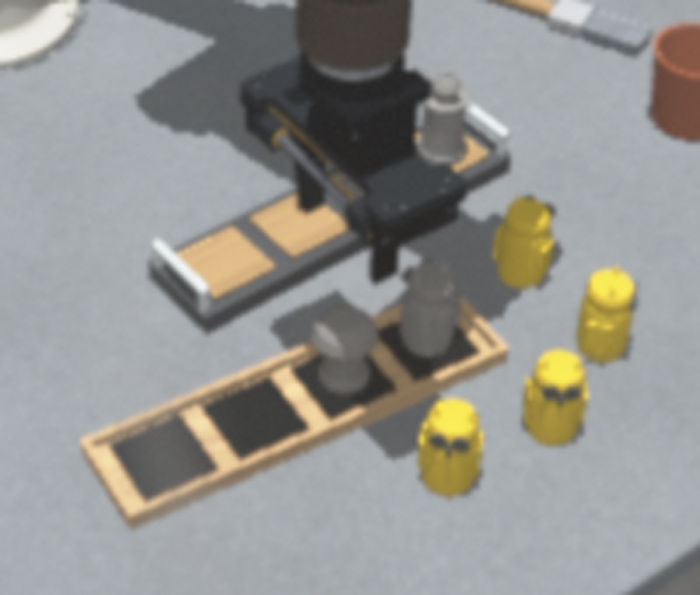

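servo_tool --slide '[[0.01,-0.01,-0.4],[0,0,-0.6],[0,0,-0.6],[0,0,-0.5],[0,0,-0.29],[0,0,0],[0,0,0]]' --twist '[[0,0,0],[0,0,0],[0,0,0],[0,0,0],[0,0,0],[0,0,0],[0,0,0]]' --gripper '[0,0,0,0,0,0,0]'

```text
time_s: 22.2
tcp_pos: [0.6556, -0.0138, 0.026]
ee_rot: [[-0.037, -0.999, 0.003], [-0.999, 0.037, 0.0], [-0.0, -0.003, -1.0]]
wrist_force: [0.1, -0.4, -1.0]
gripper_width: 1.001
```

servo_tool --slide '[[0,0,0],[0,0,0],[0,0,0],[0,0,0],[0,0,0],[0,0,0],[0,0,0],[0,0,0],[0,0,0],[0,0,0],[0,0,0]]' --twist '[[0,0,0],[0,0,0],[0,0,0],[0,0,0],[0,0,0],[0,0,0],[0,0,0],[0,0,0],[0,0,0],[0,0,0],[0,0,0]]' --gripper '[0.3,0.4,0.5,0.6,0.7,0.8,1,1,1,1,1]'

```text
time_s: 23.58
tcp_pos: [0.6545, -0.0141, 0.0247]
ee_rot: [[-0.037, -0.999, 0.0], [-0.999, 0.037, -0.0], [0.0, -0.0, -1.0]]
wrist_force: [-0.5, -0.4, 2.6]
gripper_width: 0.603
```

The jaws stopped at 52 mm instead of 35 with an upward force, so the pad tops are on the underside of the cap. I'll reopen, go about 3.5 mm lower and close again.

servo_tool --slide '[[0,0,0],[0,0,0],[0,0,0],[0,0,0],[0,0,-0.03],[0,0,-0.03],[0,0,0],[0,0,0]]' --twist '[[0,0,0],[0,0,0],[0,0,0],[0,0,0],[0,0,0],[0,0,0],[0,0,0],[0,0,0]]' --gripper '[0.3,0.2,0.1,0,0,0,0,0]'

```text
time_s: 24.58
tcp_pos: [0.6545, -0.0141, 0.0209]
ee_rot: [[-0.037, -0.999, -0.0], [-0.999, 0.037, -0.0], [0.0, 0.0, -1.0]]
wrist_force: [0.1, -0.7, 0.6]
gripper_width: 0.999
```

Run:
```python
from h import *
c=cap('scene','s6')
a=cv2.resize(c['image'][160:280,290:430],None,fx=5,fy=5,interpolation=cv2.INTER_CUBIC)
cv2.imwrite('pics/s6c.png',a)
```

View pics/s6c.png

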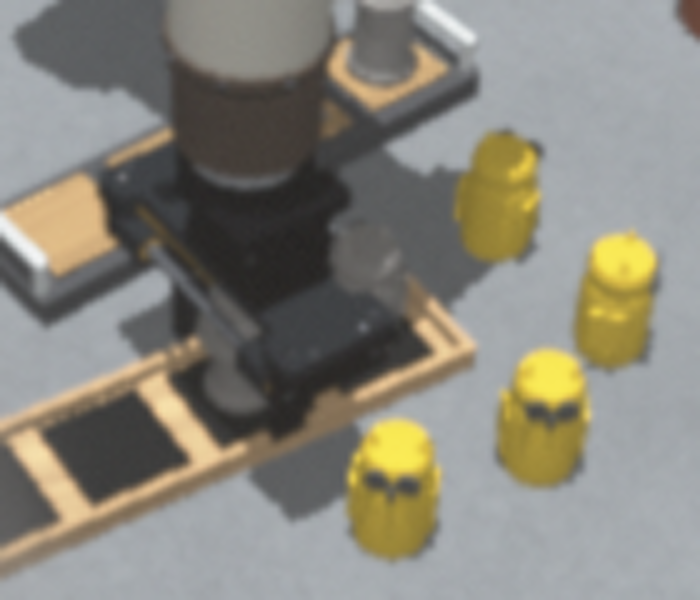

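The mushroom's foot at crop (235,390) and the owl are still upright, and the fingers are around the stem. Closing again.

servo_tool --slide '[[0,0,0],[0,0,0],[0,0,0],[0,0,0],[0,0,0],[0,0,0],[0,0,0],[0,0,0],[0,0,0],[0,0,0],[0,0,0]]' --twist '[[0,0,0],[0,0,0],[0,0,0],[0,0,0],[0,0,0],[0,0,0],[0,0,0],[0,0,0],[0,0,0],[0,0,0],[0,0,0]]' --gripper '[0.3,0.4,0.5,0.6,0.7,0.8,1,1,1,1,1]'

```text
time_s: 26.0
tcp_pos: [0.6545, -0.0141, 0.021]
ee_rot: [[-0.037, -0.999, -0.0], [-0.999, 0.037, -0.0], [0.0, 0.0, -1.0]]
wrist_force: [-0.4, -0.5, 0.1]
gripper_width: 0.602
```

Run:
```python
from h import *
c=cap('wrist','w7')
cv2.imwrite('pics/w7c.png',cv2.resize(c['image'][150:330,180:460],None,fx=2.8,fy=2.8,interpolation=cv2.INTER_CUBIC))
```

```text
(no output)
```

View pics/w7c.png

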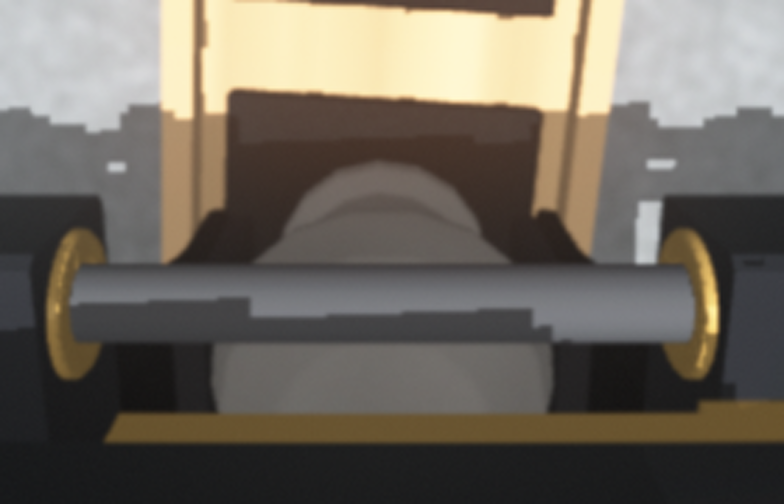

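Same width at both heights, and the picture shows the flat fingers against the cap's rim at crop (213,380) and (552,380). They can't close onto the stem from above. I'll raise the tool so the rubber pads sit across the cap's widest part, then test-lift slowly.

servo_tool --slide '[[0,0,0],[0,0,0],[0,0,0],[0,0,0.1],[0,0,0.15],[0,0,0.13],[0,0,0],[0,0,0]]' --twist '[[0,0,0],[0,0,0],[0,0,0],[0,0,0],[0,0,0],[0,0,0],[0,0,0],[0,0,0]]' --gripper '[0.3,0.2,0.1,0,0,0,0,0]'

```text
time_s: 27.05
tcp_pos: [0.6544, -0.014, 0.0438]
ee_rot: [[-0.038, -0.999, -0.0], [-0.999, 0.038, 0.0], [-0.0, 0.0, -1.0]]
wrist_force: [-0.4, -0.3, 0.5]
gripper_width: 1.0
```

servo_tool --slide '[[0,0,0],[0,0,0],[0,0,0],[0,0,0],[0,0,0],[0,0,0],[0,0,0],[0,0,0],[0,0,0],[0,0,0],[0,0,0]]' --twist '[[0,0,0],[0,0,0],[0,0,0],[0,0,0],[0,0,0],[0,0,0],[0,0,0],[0,0,0],[0,0,0],[0,0,0],[0,0,0]]' --gripper '[0.1,0.15,0.2,0.25,0.3,0.35,0.45,1,1,1,1]'

```text
time_s: 28.42
tcp_pos: [0.6545, -0.0141, 0.0438]
ee_rot: [[-0.037, -0.999, 0.0], [-0.999, 0.037, 0.0], [-0.0, -0.0, -1.0]]
wrist_force: [-0.1, 0.5, 0.1]
gripper_width: 0.606
```

servo_tool --slide '[[0,0,0],[0,0,0.05],[0,0,0.1],[0,0,0.15],[0,0,0],[0,0,0],[0,0,0]]' --twist '[[0,0,0],[0,0,0],[0,0,0],[0,0,0],[0,0,0],[0,0,0],[0,0,0]]' --gripper '[1,1,1,1,1,1,1]'

```text
time_s: 29.3
tcp_pos: [0.6543, -0.0141, 0.0615]
ee_rot: [[-0.038, -0.999, -0.001], [-0.999, 0.038, -0.0], [0.0, 0.001, -1.0]]
wrist_force: [0.4, -1.1, -1.2]
gripper_width: 0.603
```

Run:
```python
from h import *
c=cap('scene','s8')
a=cv2.resize(c['image'][160:280,290:430],None,fx=5,fy=5,interpolation=cv2.INTER_CUBIC)
cv2.imwrite('pics/s8c.png',a)
```

```text
(no output)
```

View pics/s8c.png

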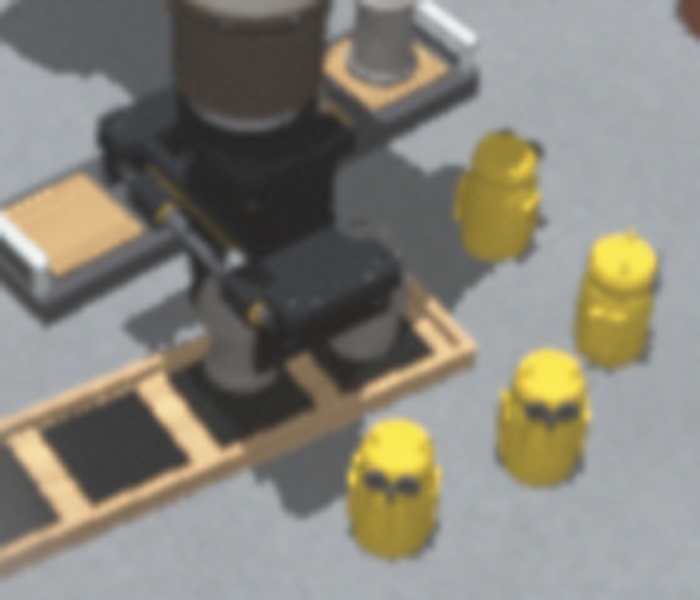

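The foot rose with the tool, from crop (235,390) to (243,372), about the 18 mm lifted. The grip holds, so I'm carrying it gently.

servo_tool --slide '[[0,0,0.1],[0,0,0.2],[0,0,0.3],[0,0,0.3],[0,0,0.3],[0,0,0.3],[0,0,0.2],[0,0,0.1],[0,0,0]]' --twist '[[0,0,0],[0,0,0],[0,0,0],[0,0,0],[0,0,0],[0,0,0],[0,0,0],[0,0,0],[0,0,0]]' --gripper '[1,1,1,1,1,1,1,1,1]'

```text
time_s: 30.48
tcp_pos: [0.6545, -0.0141, 0.17]
ee_rot: [[-0.038, -0.999, 0.0], [-0.999, 0.038, 0.0], [-0.0, -0.0, -1.0]]
wrist_force: [-0.1, 0.4, -1.8]
gripper_width: 0.603
```

servo_tool --slide '[[-0.1,0.04,0],[-0.2,0.09,0],[-0.3,0.14,0],[-0.3,0.14,0],[-0.35,0.16,0],[-0.35,0.16,0],[-0.35,0.16,0],[-0.3,0.14,0],[-0.3,0.14,0],[-0.2,0.09,0],[0,0,0],[0,0,0]]' --twist '[[0,0,0],[0,0,0],[0,0,0],[0,0,0],[0,0,0],[0,0,0],[0,0,0],[0,0,0],[0,0,0],[0,0,0],[0,0,0],[0,0,0]]' --gripper '[1,1,1,1,1,1,1,1,1,1,1,1]'

```text
time_s: 31.98
tcp_pos: [0.49, 0.0616, 0.1699]
ee_rot: [[-0.037, -0.999, 0.001], [-0.999, 0.037, 0.0], [-0.0, -0.001, -1.0]]
wrist_force: [0.4, 0.9, -1.5]
gripper_width: 0.605
```

servo_tool --slide '[[0,0,0],[0,0,0]]' --twist '[[0,0,0],[0,0,0]]' --gripper '[1,1]'

```text
time_s: 32.22
tcp_pos: [0.4898, 0.0613, 0.1695]
ee_rot: [[-0.038, -0.999, -0.0], [-0.999, 0.038, -0.0], [0.0, 0.0, -1.0]]
wrist_force: [0.9, -0.2, -1.3]
gripper_width: 0.603
```

Run:
```python
from h import *
c=cap('scene','s9')
a=cv2.resize(c['image'][110:280,240:430],None,fx=3.5,fy=3.5,interpolation=cv2.INTER_CUBIC)
cv2.imwrite('pics/s9c.png',a)
c=cap('wrist','w9')
```

```text
(no output)
```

View pics/s9c.png

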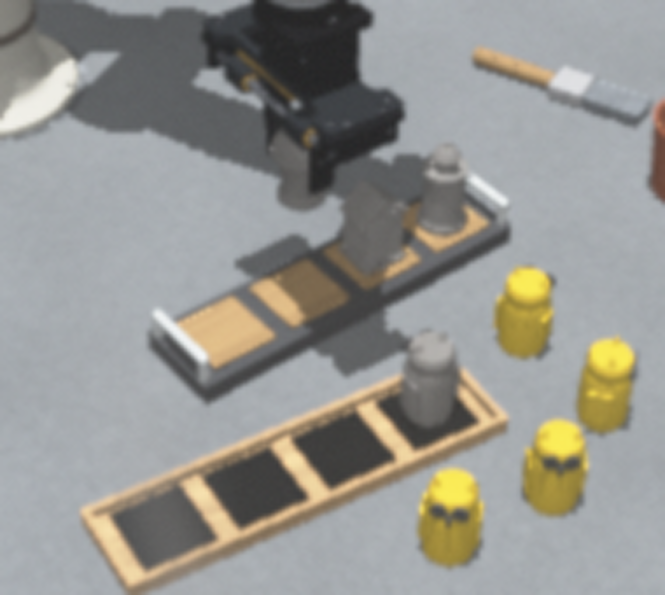

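View pics/w9.png

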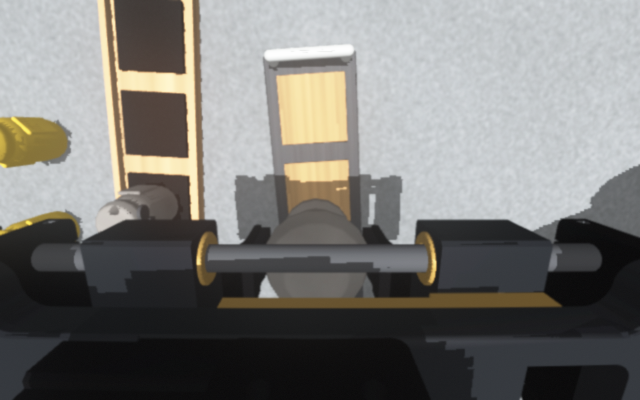

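servo_tool --slide '[[-0.02,0.01,-0.2],[0,0,-0.35],[0,0,-0.4],[0,0,-0.4],[0,0,-0.3],[0,0,-0.15],[0,0,-0.05],[0,0,-0.03],[0,0,0],[0,0,0]]' --twist '[[0,0,0],[0,0,0],[0,0,0],[0,0,0],[0,0,0],[0,0,0],[0,0,0],[0,0,0],[0,0,0],[0,0,0]]' --gripper '[1,1,1,1,1,1,1,1,1,1]'

```text
time_s: 33.58
tcp_pos: [0.4886, 0.0622, 0.0574]
ee_rot: [[-0.037, -0.999, 0.001], [-0.999, 0.037, 0.0], [-0.001, -0.001, -1.0]]
wrist_force: [0.5, -0.6, -1.2]
gripper_width: 0.605
```

servo_tool --slide '[[0,0,0],[0,0,0]]' --twist '[[0,0,0],[0,0,0]]' --gripper '[1,1]'

```text
time_s: 33.83
tcp_pos: [0.4884, 0.0622, 0.0571]
ee_rot: [[-0.037, -0.999, 0.0], [-0.999, 0.037, 0.0], [-0.0, -0.0, -1.0]]
wrist_force: [-0.1, 0.2, -1.4]
gripper_width: 0.605
```

servo_tool --slide '[[0,0,-0.02],[0,0,0],[0,0,0]]' --twist '[[0,0,0],[0,0,0],[0,0,0]]' --gripper '[1,1,1]'

```text
time_s: 34.2
tcp_pos: [0.4883, 0.0621, 0.0557]
ee_rot: [[-0.037, -0.999, -0.0], [-0.999, 0.037, -0.0], [0.0, 0.0, -1.0]]
wrist_force: [-0.5, 0.1, -0.5]
gripper_width: 0.603
```

servo_tool --slide '[[0,0,0],[0,0,0],[0,0,0],[0,0,0],[0,0,0],[0,0,0],[0,0,0],[0,0,0]]' --twist '[[0,0,0],[0,0,0],[0,0,0],[0,0,0],[0,0,0],[0,0,0],[0,0,0],[0,0,0]]' --gripper '[0.36,0.32,0.28,0.2,0.1,0,0,0]'

```text
time_s: 35.2
tcp_pos: [0.4883, 0.0621, 0.0557]
ee_rot: [[-0.037, -0.999, -0.0], [-0.999, 0.037, -0.0], [0.0, 0.0, -1.0]]
wrist_force: [-0.2, 0.4, 0.8]
gripper_width: 0.992
```

servo_tool --slide '[[0,0,0.2],[0,0,0.4],[0,0,0.6],[0,0,0.6],[0,0,0]]' --twist '[[0,0,0],[0,0,0],[0,0,0],[0,0,0],[0,0,0]]' --gripper '[0,0,0,0,0]'

```text
time_s: 35.83
tcp_pos: [0.4904, 0.0629, 0.1677]
ee_rot: [[-0.037, -0.999, 0.008], [-0.999, 0.037, 0.003], [-0.003, -0.008, -1.0]]
wrist_force: [-0.3, 0.0, -0.0]
gripper_width: 0.999
```

servo_tool --slide '[[0.3,0.1,0.1],[0.5,0.2,0.1],[0.5,0.2,0.1],[0.5,0.2,0.1],[0.5,0.2,0.1],[0.4,0.17,0.1],[0.25,0.1,0],[0,0,0],[0,0,0],[0,0,0]]' --twist '[[0,0,0],[0,0,0],[0,0,0],[0,0,0],[0,0,0],[0,0,0],[0,0,0],[0,0,0],[0,0,0],[0,0,0]]' --gripper '[0,0,0,0,0,0,0,0,0,0]'

```text
time_s: 37.08
tcp_pos: [0.6646, 0.132, 0.1999]
ee_rot: [[-0.038, -0.999, -0.0], [-0.999, 0.038, -0.0], [0.0, 0.0, -1.0]]
wrist_force: [0.3, 0.1, 0.2]
gripper_width: 1.001
```

Run:
```python
from h import *
c=cap('wrist','w10'); print(proj(c,[[.6656,.0693,.098],[.6656,.0693,.014]]))
c=cap('scene','s10')
a=cv2.resize(c['image'][110:280,240:430],None,fx=3.5,fy=3.5,interpolation=cv2.INTER_CUBIC)
cv2.imwrite('pics/s10c.png',a)
```

```text
[[310.73051723 130.91066468]
 [311.99690901 129.9190049 ]]
```

View pics/w10.png

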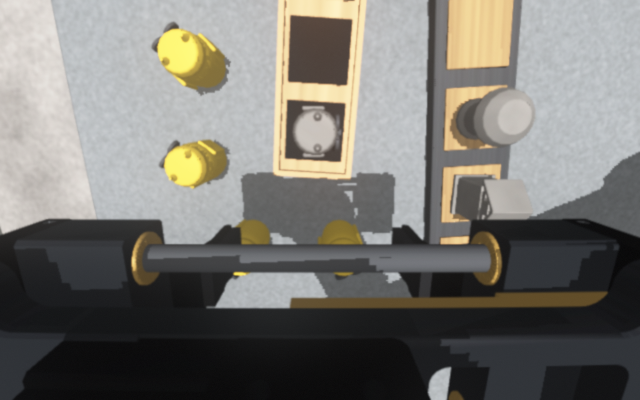

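View pics/s10c.png

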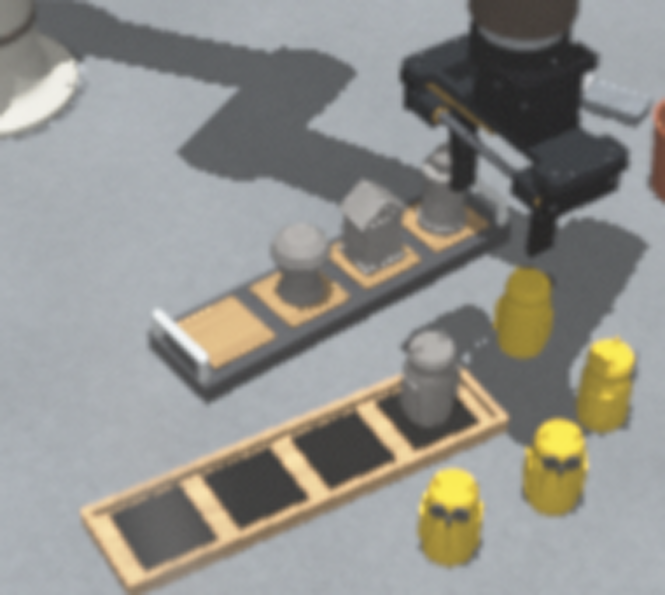

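The mushroom, birdhouse and lighthouse stand on their plates. The grey owl's head is at wrist pixel (317,131), with wing bulges on its ±y sides, clear of the jaws.

Run:
```python
from h import *
c=load('w10'); im=c['image']
for z in (.06,.085): print(ray(c,(317,131),z).round(4))
cv2.imwrite('pics/w10c.png',cv2.resize(im[80:190,265:375],None,fx=5,fy=5,interpolation=cv2.INTER_CUBIC))
# plate 4
q=np.array([ray(c,p,.026) for p in ((449,86),(494,86))]);print(q)
```

```text
[0.6601 0.0701 0.06  ]
[0.6602 0.0698 0.085 ]
[[0.51758823 0.02862086 0.026     ]
 [0.46903915 0.03003961 0.026     ]]
```

View pics/w10c.png

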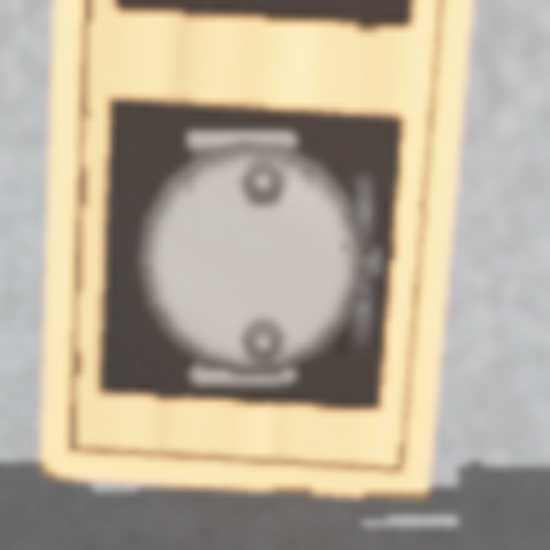

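servo_tool --slide '[[-0.02,-0.5,0],[-0.02,-0.54,0],[0,0,-0.3],[0,0,-0.5],[0,0,-0.6],[0,0,-0.6],[0,0,-0.5],[0,0,-0.27],[0,0,0],[0,0,0]]' --twist '[[0,0,0],[0,0,0],[0,0,0],[0,0,0],[0,0,0],[0,0,0],[0,0,0],[0,0,0],[0,0,0],[0,0,0]]' --gripper '[0,0,0,0,0,0,0,0,0,0]'

```text
time_s: 38.42
tcp_pos: [0.664, 0.0701, 0.0351]
ee_rot: [[-0.037, -0.999, 0.003], [-0.999, 0.037, 0.0], [-0.001, -0.003, -1.0]]
wrist_force: [0.0, -0.3, 0.4]
gripper_width: 0.999
```

servo_tool --slide '[[0,0,0],[0,0,0],[0,0,0],[0,0,0],[0,0,0],[0,0,0],[0,0,0],[0,0,0],[0,0,0],[0,0,0],[0,0,0]]' --twist '[[0,0,0],[0,0,0],[0,0,0],[0,0,0],[0,0,0],[0,0,0],[0,0,0],[0,0,0],[0,0,0],[0,0,0],[0,0,0]]' --gripper '[0.2,0.3,0.4,0.45,0.5,0.6,1,1,1,1,1]'

```text
time_s: 39.8
tcp_pos: [0.663, 0.07, 0.0336]
ee_rot: [[-0.037, -0.999, 0.0], [-0.999, 0.037, 0.0], [-0.0, -0.0, -1.0]]
wrist_force: [0.5, -0.3, -0.3]
gripper_width: 0.509
```

servo_tool --slide '[[0,0,0.2],[0,0,0.4],[0,0,0.5],[0,0,0.5],[0,0,0.4],[0,0,0.27],[-0.2,-0.1,0],[-0.4,-0.2,0],[-0.5,-0.25,0],[-0.5,-0.3,0],[-0.5,-0.3,0],[-0.4,-0.2,0]]' --twist '[[0,0,0],[0,0,0],[0,0,0],[0,0,0],[0,0,0],[0,0,0],[0,0,0],[0,0,0],[0,0,0],[0,0,0],[0,0,0],[0,0,0]]' --gripper '[1,1,1,1,1,1,1,1,1,1,1,1]'

```text
time_s: 41.3
tcp_pos: [0.5096, -0.0123, 0.1684]
ee_rot: [[-0.038, -0.999, -0.004], [-0.999, 0.038, -0.0], [0.001, 0.004, -1.0]]
wrist_force: [-0.1, -0.0, -2.1]
gripper_width: 0.507
```

servo_tool --slide '[[-0.37,-0.19,0],[0,0,0],[0,0,0],[0,0,0],[0,0,0]]' --twist '[[0,0,0],[0,0,0],[0,0,0],[0,0,0],[0,0,0]]' --gripper '[1,1,1,1,1]'

```text
time_s: 41.92
tcp_pos: [0.491, -0.0223, 0.1694]
ee_rot: [[-0.037, -0.999, -0.0], [-0.999, 0.037, -0.0], [0.0, 0.0, -1.0]]
wrist_force: [-0.5, -0.1, -1.3]
gripper_width: 0.511
```

Run:
```python
from h import *
c=cap('scene','s11')
a=cv2.resize(c['image'][110:280,240:430],None,fx=3.5,fy=3.5,interpolation=cv2.INTER_CUBIC)
cv2.imwrite('pics/s11c.png',a)
```

```text
(no output)
```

View pics/s11c.png

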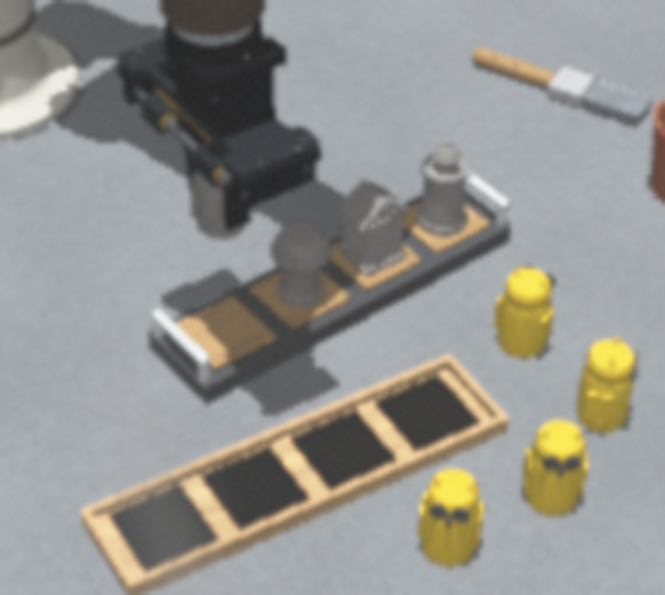

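servo_tool --slide '[[0,0,-0.3],[0,0,-0.5],[0,0,-0.5],[0,0,-0.4],[0,0,-0.2],[0,0,-0.1],[0,0,-0.05],[0,0,0],[0,0,0],[0,0,0]]' --twist '[[0,0,0],[0,0,0],[0,0,0],[0,0,0],[0,0,0],[0,0,0],[0,0,0],[0,0,0],[0,0,0],[0,0,0]]' --gripper '[1,1,1,1,1,1,1,1,1,1]'

```text
time_s: 43.22
tcp_pos: [0.491, -0.0224, 0.0472]
ee_rot: [[-0.037, -0.999, 0.001], [-0.999, 0.037, 0.0], [-0.0, -0.001, -1.0]]
wrist_force: [0.6, -0.6, -1.6]
gripper_width: 0.505
```

servo_tool --slide '[[0,0,0],[0,0,0]]' --twist '[[0,0,0],[0,0,0]]' --gripper '[1,1]'

```text
time_s: 43.48
tcp_pos: [0.4908, -0.0225, 0.0469]
ee_rot: [[-0.037, -0.999, 0.0], [-0.999, 0.037, 0.0], [-0.0, -0.0, -1.0]]
wrist_force: [-0.8, -0.5, -2.3]
gripper_width: 0.511
```

servo_tool --slide '[[0,0,-0.02],[0,0,0],[0,0,0],[0,0,0],[0,0,0],[0,0,0],[0,0,0],[0,0,0],[0,0,0],[0,0,0],[0,0,0]]' --twist '[[0,0,0],[0,0,0],[0,0,0],[0,0,0],[0,0,0],[0,0,0],[0,0,0],[0,0,0],[0,0,0],[0,0,0],[0,0,0]]' --gripper '[1,1,1,0.46,0.42,0.38,0.3,0.2,0,0,0]'

```text
time_s: 44.85
tcp_pos: [0.4907, -0.0225, 0.0455]
ee_rot: [[-0.037, -0.999, -0.0], [-0.999, 0.037, -0.0], [0.0, 0.0, -1.0]]
wrist_force: [-0.1, 0.1, 0.4]
gripper_width: 0.98
```

servo_tool --slide '[[0,0,0.2],[0,0,0.4],[0,0,0.6],[0,0,0.6],[0,0,0.6],[0,0,0.5],[0.3,-0.5,0],[0.3,-0.7,0],[0.3,-0.7,0],[0.3,-0.7,0],[0.3,-0.7,0],[0,0,0]]' --twist '[[0,0,0],[0,0,0],[0,0,0],[0,0,0],[0,0,0],[0,0,0],[0,0,0],[0,0,0],[0,0,0],[0,0,0],[0,0,0],[0,0,0]]' --gripper '[0,0,0,0,0,0,0,0,0,0,0,0]'

```text
time_s: 46.35
tcp_pos: [0.581, -0.223, 0.2194]
ee_rot: [[-0.041, -0.999, -0.0], [-0.999, 0.041, -0.0], [0.0, 0.0, -1.0]]
wrist_force: [-0.5, 0.1, -0.2]
gripper_width: 0.997
```

servo_tool --slide '[[0,-0.5,0],[0,-0.5,0],[0,-0.5,0],[0,0,0],[0,0,0]]' --twist '[[0,0,0],[0,0,0],[0,0,0],[0,0,0],[0,0,0]]' --gripper '[0,0,0,0,0]'

```text
time_s: 46.98
tcp_pos: [0.5805, -0.3095, 0.22]
ee_rot: [[-0.037, -0.999, 0.0], [-0.999, 0.037, 0.0], [-0.0, -0.0, -1.0]]
wrist_force: [0.0, -0.5, -0.1]
gripper_width: 0.999
```

Run:
```python
from h import *
c=cap('scene','s12');t=cap('top','t12')
a=cv2.resize(c['image'][130:270,270:410],None,fx=4,fy=4,interpolation=cv2.INTER_CUBIC)
b=cv2.resize(t['image'][205:255,230:370],None,fx=5.6,fy=5.6,interpolation=cv2.INTER_CUBIC)
cv2.imwrite('pics/s12c.png',a);cv2.imwrite('pics/t12c.png',b)
for n,x,y,h in (('LH',.4848,.2317,.118),('B',.4865,.1466,.102),('M',.4889,.0625,.084),('O',.4913,-.0226,.098)):
    print(n,((proj(t,[[x,y,h],[x,y,.026]])-[230,205])*5.6+2.3).round(0).tolist(),((proj(c,[[x,y,h],[x,y,.026]])-[270,130])*4+1.5).round(0).tolist())
```

```text
LH [[127.0, 156.0], [154.0, 156.0]] [[387.0, 85.0], [380.0, 172.0]]
B [[284.0, 149.0], [298.0, 149.0]] [[304.0, 140.0], [301.0, 212.0]]
M [[436.0, 141.0], [441.0, 142.0]] [[220.0, 199.0], [220.0, 254.0]]
O [[586.0, 133.0], [585.0, 134.0]] [[131.0, 230.0], [133.0, 299.0]]
```

View pics/s12c.png

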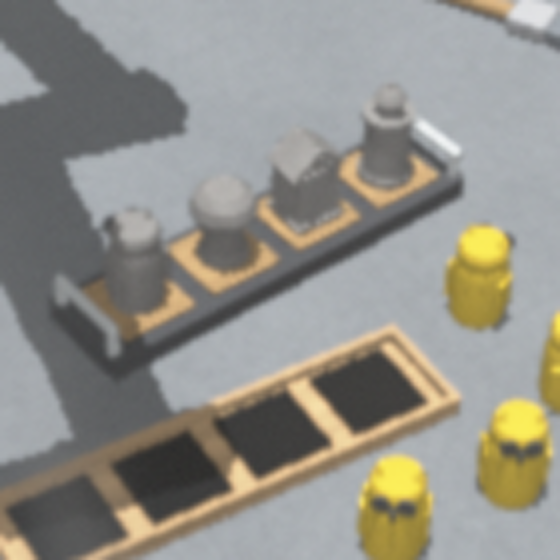

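View pics/t12c.png

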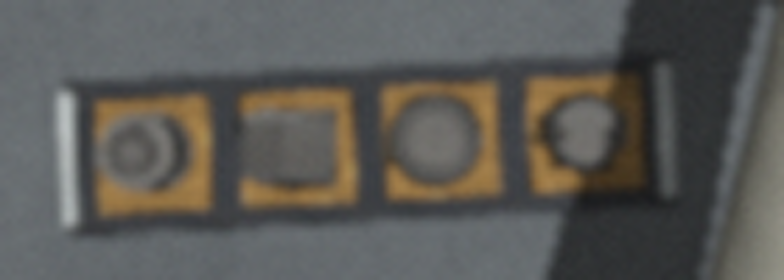

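All four stand upright on their plates. Their tops in the overhead crop are at (130,152), (289,147), (434,139) and (583,132), within about 5 crop pixels (under 4 mm) of where centred ornaments would appear. I'm handing in.

```bash
python3 -c "
from station import r
print(r.finish_job(), r.sense()['time_s'])"
```

```text
the job is handed in; nothing more can be done
the job is handed in; nothing more can be done
```

I moved all four ornaments and handed the job in at about 47 s of the 109 s allowed. Seen from the robot, the tray read owl, mushroom, birdhouse, lighthouse; the rack now reads lighthouse, birdhouse, mushroom, owl from left to right.

- **Last checks:** The final overhead and scene pictures show all four upright. Each is within about 4 mm of its plate's centre, against the 14 mm allowed. The gripper was open and clear at 0.22 m height. I never moved near the pot, bowl, brush or yellow owls, but I did not measure them again at the end.
- **Mushroom grip:** The fingers could not close on its stem from above; they stopped against the cap at about 52 mm at two heights. I gripped it across the widest part of the cap instead, and a slow test lift showed no slip.
- **Lighthouse grip:** It read 42 mm where about 40 mm was expected, probably because the fingers touched its ring. It still lifted and was placed cleanly.
- **Camera disagreement:** The overhead and wrist cameras differed by about 2 mm on the plate position I compared.

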